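# Start the tasting hob: pan on the ring, knob on the D-shaft, hold it pressed

## Task

Get the tasting hob going: slide the steel pan along the counter, without lifting it, until it stands wholly inside the white ring on the black hob glass. Then turn the loose black knob so that the flat in its hole matches the flat of the control box's shaft, push it fully home on the shaft and press it right down against its spring. Finish while still holding the knob pressed down, with the pan still inside the ring and all the other goods on the counter left where they are.

Things in the scene. Friction and masses are not known exactly. Their poses are not given: they have to be found in the camera images.
- pan: Loose round steel pan, open and empty, 150 mm outside diameter, 70 mm high, wall 3 mm, floor 5 mm, about 0.7 kg. Two dark loop ears (8 mm bar) at its +x and -x sides reach 100 mm from its axis, 48 mm wide, 55 mm above the counter. Origin: centre of the underside; z up. Starts on the left (+y) of the hob ring, ears roughly along world x
- hob: Black hob glass 262 mm square with a thin steel edge, let in level with the counter, fixed. Origin: centre of its white cooking ring, at counter height. The ring is a white line of 190 mm inside diameter (196 mm outside), so a centred pan leaves 20 mm of black all round
- control_box: Fixed steel control box of the hob, 110 mm square and 45 mm high, with a round dark dial plate of 88 mm diameter on top and the bare brass shaft upright in the middle. Origin: centre of its underside; z up; its +x axis is the direction in which the flat of the shaft looks, shown by the one red mark on the dial plate (36 mm from the shaft; the other marks are white)
- shaft_tip (a point): Centre of the round shaft's upper end, on its axis, 65 mm above the counter until pressed; axes as the control box. Upright brass D-shaft: 12 mm diameter, standing 20 mm out of the box, nearly half cut away by a flat along its whole length, 1 mm from the axis on the box's +x side; its uppermost 2 mm taper in by 1.5 mm all round as a lead. It does not turn
- spindle (a joint): How far the shaft is pressed down into the box: 0 at rest, 0.004 m fully down (stop). Spring: starts to move at 3 N, 7 N at the stop
- knob: Loose black cooker knob standing upright on the counter, 60 g. Round body 50 mm diameter, 18 mm high; on it a bar grip along its x axis, 46 mm long, 14 mm wide, from 18 to 36 mm above the underside. A white pointer line on the +x half of the bar shows the side of the hole's flat. Origin: centre of the underside; z up
- knob_hole (a point): Mouth of the knob's D-hole, on its axis in the underside; axes as the knob. Hole 13.3 mm diameter, 14 mm deep, flat 1.65 mm from the axis on the +x side: it goes on, with 0.65 mm play, when the pointer looks to the red mark within 10 degrees. Home, the shaft's end meets the hole's bottom: the mouth is then 14 mm below the shaft tip, 6 mm above the box (2 mm when pressed)
- knob_pointer (a point): Outer end of the white pointer line on top of the knob's bar, 22 mm from the knob's axis along its +x, 36 mm above the underside; axes as the knob
- fish_tin: Bystander: flat tin with a yellow band, 66 mm diameter, 30 mm high, loose, on the right of the counter, nearer the robot than the control box; it, the spice jar and the knob swap places between runs
- spice_jar: Bystander: small orange jar with black cap, 48 mm diameter, 60 mm high, loose, in the same row as the fish tin and the knob
- wood_box: Bystander: round wooden box, 90 mm diameter, 38 mm high, loose, behind on the left
- olive_jar: Bystander: jar with green cap, 82 mm diameter, 135 mm high, loose, behind the hob
- honey_jar: Bystander: amber jar with brass cap, 70 mm diameter, 95 mm high, loose, behind the hob
- oil_bottle: Bystander: green bottle, 64 mm diameter, 215 mm high, loose, behind the hob
- spoon: Bystander: wooden spoon 260 mm long lying on the counter at the left, near the robot
Mind the look-alikes: they are no part of the job. What is shaped like the knob but purple is not meant.

How it is judged:
On the way, in this order (a step that is already met when the one before it is completed fails the run):
1. the pan stands still, wholly inside the white ring (horizontal distance between pan and hob below 0.02 m and height (world z) of pan below 0.004 m and linear speed of pan below 0.01 m/s), for 0.2 s.
2. the knob is fully home on the shaft and pressed right down (horizontal distance between knob and shaft_tip below 0.0035 m and z of knob in the frame of shaft_tip below -0.012 m and value of joint spindle above 0.003 m), for 0.3 s.
At the end, for the whole second after the job is handed in: Pan flat and still, centre within 20 mm of the ring's centre; knob on the shaft (axes within 3.5 mm, at least 12 of 14 mm deep, flats matched within 20 degrees, upright within 7 degrees) and held by the fingers so that the shaft is pressed at least 3 of its 4 mm through the last second (all of step 1 and all of step 2 and angle between pan's own z axis and vertical below 0.05 rad and x of knob_pointer in the frame of shaft_tip above 0.015 m and angle between the x axis of knob and the x axis of control_box, either way round below 0.35 rad and angle between knob's own z axis and vertical below 0.12 rad and contact force between the fingers and knob above 1 N); the arm keeps its last pose, push and grip.
It fails at once if the pan is lifted more than 15 mm off the counter or tipped more than 15 degrees (height (world z) of pan above 0.015 m or angle between pan's own z axis and vertical above 0.26 rad).
It fails at once if one of the other goods on the counter is shifted more than 25 mm (distance of any of fish_tin, spice_jar, wood_box, olive_jar, honey_jar, oil_bottle, spoon from where it was at the start of the episode above 0.025 m).
It also fails if it takes over 64 s, if anything falls off the work surface, if the arm or the gripper's body presses on something with over 40 N, if the wrist force passes 120 N, or if a joint passes its speed limit or range.

## Robot

A 7-joint arm with a two-finger parallel gripper is mounted at the origin on the work surface. World frame = base frame: x ahead of the robot, y to its left, z up, the work surface at z = 0. Lengths are in m, angles in rad, forces in N, time in s.
With the tool pointing down it reaches from about 0.4 to 0.875 m from the base axis. Payload 6.5 kg.
Tool frame: the origin (TCP) lies at the very end of the fingers, on their centre line; the grasp point (between the pads) lies 19 mm behind it; z points along the fingers, y is the direction in which the jaws open and shut (so a half turn about z gives the same grasp; the last joint's range is limited). The gripper opens to 88 mm and grips with 3 to 60 N. Pads are 18 mm wide; open, the fingers measure 123 mm over their backs; the gripper's body (75 mm by 187 mm) begins 45 mm behind the grasp point.
Start: joints at [1.282, 0.536, -0.004, 1.538, 0.003, 1.067, -0.071], TCP at [0.144, -0.634, 0.239] pointing down, gripper open.
Joint ranges: [-2.7, 2.7], [-0.37, 2.16], [-1.27, 1.26], [0.24, 2.4], [-1.31, 4.45], [0.19, 1.91], [-2.76, 2.76]. Speed limits (rad/s): [2.39, 2.39, 3.14, 3.14, 3.14, 3.14, 3.14].

## Interface

Orientations are given as a unit quaternion [w, x, y, z].
In Python, from station import monitor, read_camera, get_calibration, ticket gives the robot as it stands.
- The arm moves only by the tool arm_command, never from a script. Its argument "deltas" is one flat list of numbers, 5 for each row, row after row: the shift along the world's x, y, z in cm, then the turn about the world's z in rad, then the opening, from -1 (shut) to 1 (fully open), so that 0 is half open. In form: [dx, dy, dz, spin, jaw, dx, dy, dz, spin, jaw, ...]. A call has 1 to 10 rows; each row is the pose to reach, as a shift and turn from the pose commanded when the call began; what a row does not reach only later rows make up. A row lasts 1/8 s, in which the tool goes at most 62.5 mm and 10.7 degrees, less where a joint would pass 70% of its speed; a pose out of reach is approached as far as the arm can. A call with a gripper value outside its range is refused whole. The fingers move at their own pace and stop on an object; the grip force is fixed at half the most. Time passes only in rows, so rows that repeat a pose let the fingers close. It gives the time, the measured TCP pose, the force and the opening at its end, in the units of the state.
- monitor.state(): the state, without advancing time (a new reading comes with each control period).
- read_camera(name): name is "scene" or "top"; returns the picture (480x640x3 uint8, red, green, blue); there is no depth.
- get_calibration(name): a dict with "camera_matrix" (3x3 intrinsics, pixels), "k1" (the pictures are not rectified: a ray, as slopes to the right and down, at radius r is drawn at 1 + k1 r^2 times it, then the intrinsics apply), "origin" and "attitude" of the camera in the world. Camera axes: x right, y up, looking along -z (the intrinsics and any distortion apply to the point x, -y, -z); pixel columns grow to the right and rows downward; lengths in m; the calibration is good to about 2 mm. A picture is of the moment at which its call begins. get_calibration takes no time and is no camera call.
- ticket.hand_in(): hands the job in, once; it reports no verdict.
The state is a dict: "clock": time; "joint_pos": joint angles; "joint_vel": joint speeds; "tau": joint torques, N m; "ee_pos": TCP position; "orientation": TCP orientation; "contact_force": force on the tool from outside, world axes, zero at the start; "moment": the same for the moment, N m; "gripper_width": opening from 0.0 (shut) to 1.0 (fully open).
Only numpy, scipy, OpenCV 4.12 (cv2) and the standard library are available. Lean on these libraries where they do the work, as an engineer would, in place of code of your own. Each camera call takes 0.05 s, during which the arm holds its last target.

## Working session

There is one attempt and no reset: what is moved stays moved. The work goes in short steps, Python scripts to look and compute and a tool call to move; the robot and the scene stay as the last step left them, time stands still between calls to the robot, and variables do not carry over. Pictures are saved under pics/ and viewed, and the job is handed in when it is done.

Besides the shell and the picture viewer there is one more tool, called after "Request:" by a JSON object that holds its "method" and its "body". arm_command: Moves the arm, as the interface text tells. Its arguments: {"type":"object","properties":{"deltas":{"type":"array"}},"required":["deltas"]}

```bash
ls; mkdir -p pics; cat > h.py <<'E'
import numpy as np, cv2
from station import monitor, read_camera, get_calibration, ticket
from scipy.spatial.transform import Rotation as R
def cal(n):
    c=get_calibration(n); return c
def rot(a):
    a=np.array(a,float)
    return a if a.shape==(3,3) else R.from_quat([a[1],a[2],a[3],a[0]]).as_matrix()
def unproj(n,u,v,z):
    c=cal(n);K=np.array(c["camera_matrix"]);k=c["k1"]
    p=cv2.undistortPoints(np.array([[[u,v]]],float),K,np.array([k,0,0,0,0.]))[0,0]
    d=rot(c["attitude"])@np.array([p[0],-p[1],-1]);o=np.array(c["origin"])
    return o+d*(z-o[2])/d[2]
def proj(n,P):
    c=cal(n);K=np.array(c["camera_matrix"]);k=c["k1"]
    q=rot(c["attitude"]).T@(np.array(P,float)-np.array(c["origin"]))
    x,y=q[0]/-q[2],-q[1]/-q[2];s=1+k*(x*x+y*y)
    return K[0,0]*x*s+K[0,2],K[1,1]*y*s+K[1,2]
def snap(n,f):
    im=read_camera(n);cv2.imwrite('pics/'+f,im[:,:,::-1]);return im
E
python3 - <<'E'
from h import *
for n in("scene","top"):
    print(get_calibration(n)); snap(n,n+"0.png")
print(monitor.state())
E
```

```text
pics
{'camera_matrix': array([[499.41824622,   0.        , 319.06480594],
       [  0.        , 499.41824622, 230.69654528],
       [  0.        ,   0.        ,   1.        ]]), 'k1': -0.00736185889601491, 'origin': array([ 1.03025661, -0.31472143,  0.94017688]), 'attitude': array([0.82680629, 0.2549735 , 0.14205653, 0.48083242])}
{'camera_matrix': array([[477.10271995,   0.        , 323.20168584],
       [  0.        , 477.10271995, 241.59206496],
       [  0.        ,   0.        ,   1.        ]]), 'k1': -0.00023720149597348153, 'origin': array([ 0.41263369, -0.00851583,  1.14863134]), 'attitude': array([-0.70070332, -0.03302047,  0.03708476,  0.71172271])}
{'clock': 0.1, 'joint_pos': array([ 1.28175743,  0.53711186, -0.00443267,  1.53873718,  0.00262266,
        1.06730229, -0.07118209]), 'joint_vel': array([-0.0019476 , -0.0027209 , -0.00220129, -0.00174093,  0.00075454,
       -0.00068123,  0.0001026 ]), 'tau': array([ 3.20418068e-03, -5.72082889e+01,  9.94243585e-01, -2.52232718e+01,
       -5.61745651e-02,  1.34026614e-02,  3.12655186e-05]), 'ee_pos': array([ 0.14350814, -0.63340545,  0.23792733]), 'orientation': array([-7.61079054e-04,  9.93793669e-01,  1.11236417e-01, -1.54421456e-04]), 'contact_force': array([ 0.01588869, -0.46088862,  0.04108465]), 'moment': array([-0.05108441, -0.02083081, -0.00162607]), 'gripper_width': 1.0025168580925263}
```

View pics/top0.png

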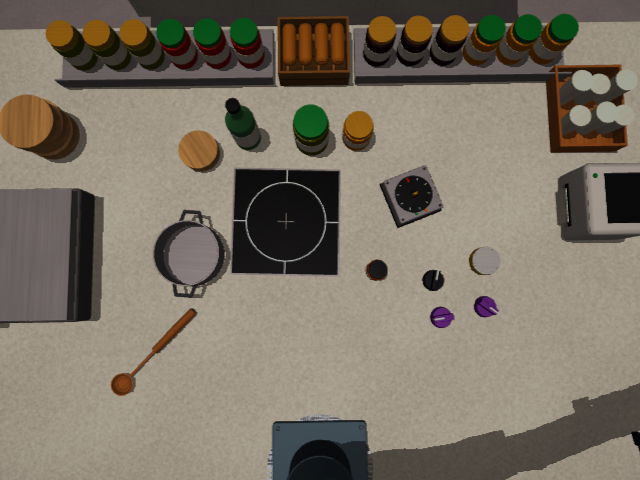

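View pics/scene0.png

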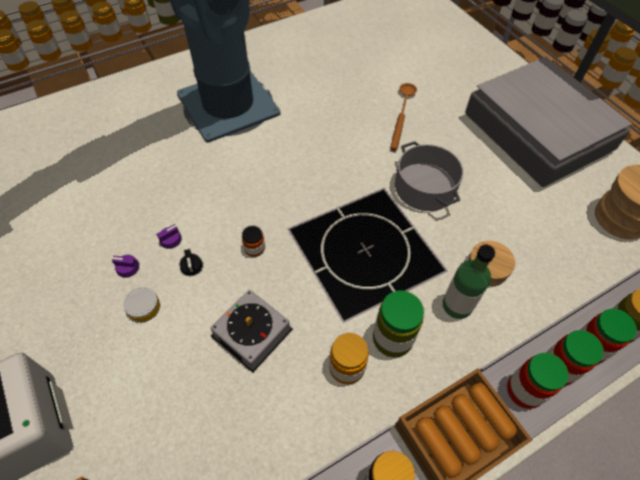

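The top view shows the pan near (189,253), the hob ring at (286,222), the control box at (411,195) and the black knob at (433,280), with the purple look-alikes below it. Next I'll zoom in.

```bash
python3 - <<'E'
from h import *
im=cv2.imread('pics/top0.png')
a=cv2.resize(im[160:240,370:450],(400,400),interpolation=cv2.INTER_CUBIC)
b=cv2.resize(im[250:330,400:480],(400,400),interpolation=cv2.INTER_CUBIC)
cv2.imwrite('pics/z1.png',np.hstack([a,b]))
im=cv2.imread('pics/scene0.png')
a=cv2.resize(im[280:380,200:300],(400,400),interpolation=cv2.INTER_CUBIC)
b=cv2.resize(im[235:285,165:215],(400,400),interpolation=cv2.INTER_CUBIC)
cv2.imwrite('pics/z2.png',np.hstack([a,b]))
im=cv2.imread('pics/top0.png')
cv2.imwrite('pics/z3.png',cv2.resize(im[160:310,140:345],(800,585),interpolation=cv2.INTER_CUBIC))
E
```

```text
(no output)
```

View pics/z1.png

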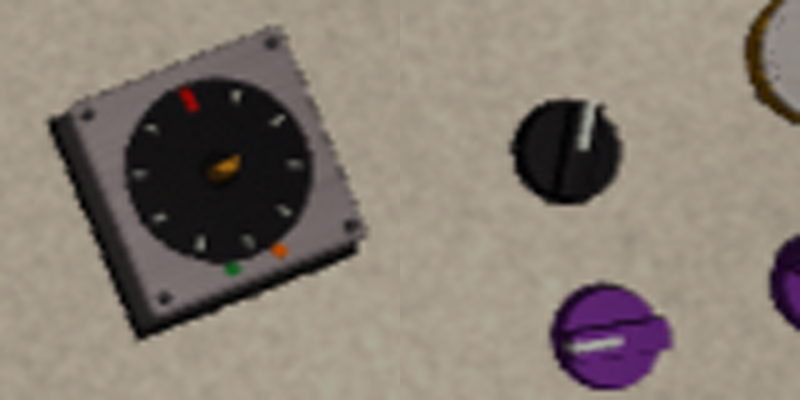

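View pics/z2.png

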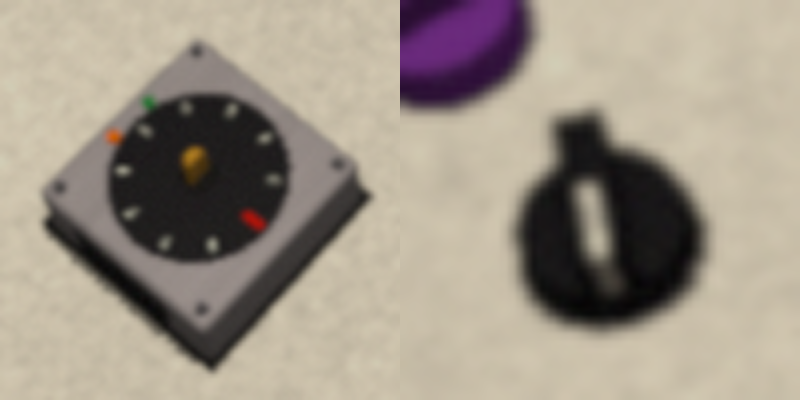

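View pics/z3.png

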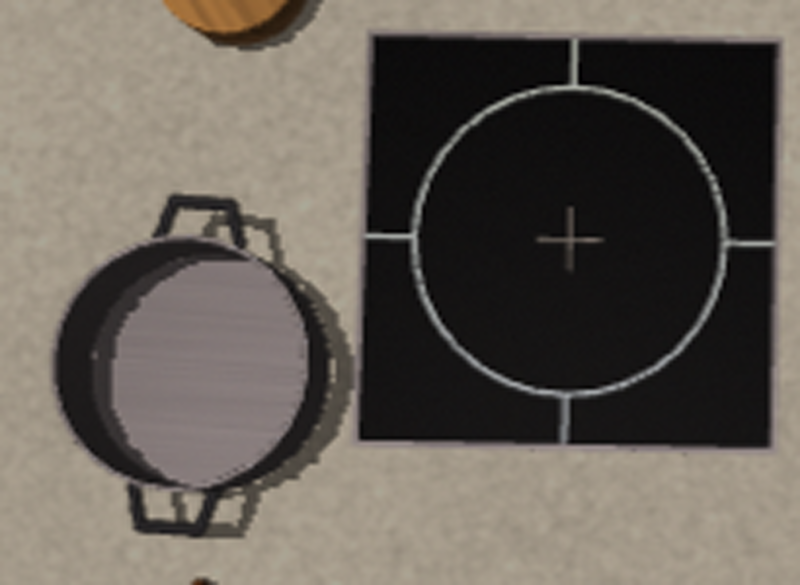

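```bash
cat >> h.py <<'E'
def circ(c,r,z,n=72):
    t=np.linspace(0,2*np.pi,n,endpoint=False)
    return [(c[0]+r*np.cos(a),c[1]+r*np.sin(a),z) for a in t]
def draw(im,n,pts,col,closed=True,s=1,o=(0,0)):
    p=np.array([proj(n,q) for q in pts]);p=((p-np.array(o)+.5)*s-.5)
    cv2.polylines(im,[np.round(p*16).astype(np.int32)],closed,col,1,cv2.LINE_AA,4)
def knobdraw(v,n,k,a,z0,s,o):
    d=np.array([np.cos(a),np.sin(a)]);e=np.array([-d[1],d[0]])
    draw(v,n,circ(k,.025,z0),(0,255,0),True,s,o);draw(v,n,circ(k,.025,z0+.018),(255,255,0),True,s,o)
    draw(v,n,[(*(k+d*i*.023+e*j*.007),z0+.036) for i,j in((1,1),(1,-1),(-1,-1),(-1,1))],(0,255,255),True,s,o)
    draw(v,n,[(*k,z0+.036),(*(k+d*.022),z0+.036)],(0,0,255),False,s,o)
E
python3 - <<'E'
from h import *
hob=unproj("top",286.1,221.5,0); print("hob",hob)
print("pan a",unproj("top",187,253,.07))
for n,u,v in(("top",413.6,194.2),):print("dial",unproj(n,u,v,.046))
print("dial sc",unproj("scene",200+198/4,280+177/4,.046))
print("red",unproj("top",408,179.8,.046),unproj("scene",200+254/4,280+220/4,.046))
print("knob",unproj("top",433.2,280.4,.018))
print("ptr",unproj("top",400+184/5,250+150/5,.036),unproj("top",400+192/5,250+105/5,.036),unproj("scene",165+588/8-50,235+182/8,.036),unproj("scene",165+610/8-50,235+290/8,.036))
for n in("top","scene"):
    im=cv2.imread(f'pics/{n}0.png')
    # black knob segmentation
    x0,y0,w=(405,255,60) if n=="top" else (165,235,50)
    m=(im[y0:y0+w,x0:x0+w].max(2)<60).astype(np.uint8)
    print(n,cv2.connectedComponentsWithStats(m)[2:])
E
```

```text
hob [0.57729735 0.07328776 0.        ]
pan a [0.49870704 0.29308579 0.07      ]
dial [ 0.63086024 -0.22973972  0.046     ]
dial sc [ 0.63464576 -0.23086684  0.046     ]
red [ 0.66546294 -0.21773251  0.046     ] [ 0.66739514 -0.21722813  0.046     ]
knob [ 0.42886815 -0.27458749  0.018     ]
ptr [ 0.42940514 -0.27877626  0.036     ] [ 0.45026129 -0.28333738  0.036     ] [ 0.43170846 -0.27698471  0.036     ] [ 0.4649259  -0.28406569  0.036     ]
top (array([[   0,    0,   60,   60, 3242],
       [  17,   15,   22,   21,  326],
       [  26,   52,   13,    8,   26],
       [  38,   59,    6,    1,    6]], dtype=int32), array([[29.6872301 , 29.67057372],
       [27.35582822, 25.2607362 ],
       [30.5       , 54.57692308],
       [40.5       , 59.        ]]))
scene (array([[   0,    0,   50,   50, 2134],
       [   0,    0,    6,    4,   12],
       [   0,    7,   13,    6,   28],
       [  15,   15,   22,   25,  326]], dtype=int32), array([[24.71321462, 24.14339269],
       [ 1.83333333,  0.91666667],
       [ 5.25      , 10.28571429],
       [25.59202454, 28.92331288]]))
```

```bash
cat > ov.py <<'E'
from h import *
import sys
def overlay(files,out,k,ka,b,ba,p,pa,kz=0):
    outs=[]
    for n,f in files:
        im=cv2.imread(f)
        for c,s,half in((np.array([*k,kz+.02]),8,25),(np.array([*b,.045]),5,40),(np.array([*p,.04]),4,50)):
            u=np.round(proj(n,c)).astype(int);o=u-half
            v=cv2.resize(im[max(o[1],0):o[1]+2*half,max(o[0],0):o[0]+2*half],(400,400),interpolation=cv2.INTER_CUBIC) if True else 0
            s=400/(2*half); o=tuple(np.maximum(o,0))
            knobdraw(v,n,np.array(k),ka,kz,s,o)
            d=np.array([np.cos(ba),np.sin(ba)]);e=np.array([-d[1],d[0]]);bb=np.array(b)
            for z in(0,.045):draw(v,n,[(*(bb+d*i*.055+e*j*.055),z) for i,j in((1,1),(1,-1),(-1,-1),(-1,1))],(0,255,255),True,s,o)
            draw(v,n,circ(b,.044,.045),(0,255,0),True,s,o);draw(v,n,circ(b,.006,.065),(255,0,255),True,s,o)
            draw(v,n,[(*bb,.045),(*(bb+d*.036),.045)],(255,255,0),False,s,o)
            for r,z in((.075,0),(.075,.07)):draw(v,n,circ(p,r,z),(0,255,0),True,s,o)
            d=np.array([np.cos(pa),np.sin(pa)]);e=np.array([-d[1],d[0]]);pp=np.array(p)
            draw(v,n,[(*(pp+d*i*.1+e*j*.024),.055) for i,j in((1,1),(1,-1),(-1,-1),(-1,1))],(0,255,255),True,s,o)
            outs.append(v)
    r=[np.hstack(outs[i:i+3]) for i in range(0,len(outs),3)]
    v=np.vstack(r); cv2.imwrite(out,cv2.resize(v,(800,800*v.shape[0]//v.shape[1]),interpolation=cv2.INTER_AREA))
E
python3 - <<'E'
from ov import *
overlay([("top","pics/top0.png"),("scene","pics/scene0.png")],'pics/o1.png',(.4288,-.2748),-.2,(.6325,-.2303),.36,(.499,.293),0.1)
E
```

```text
(no output)
```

View pics/o1.png

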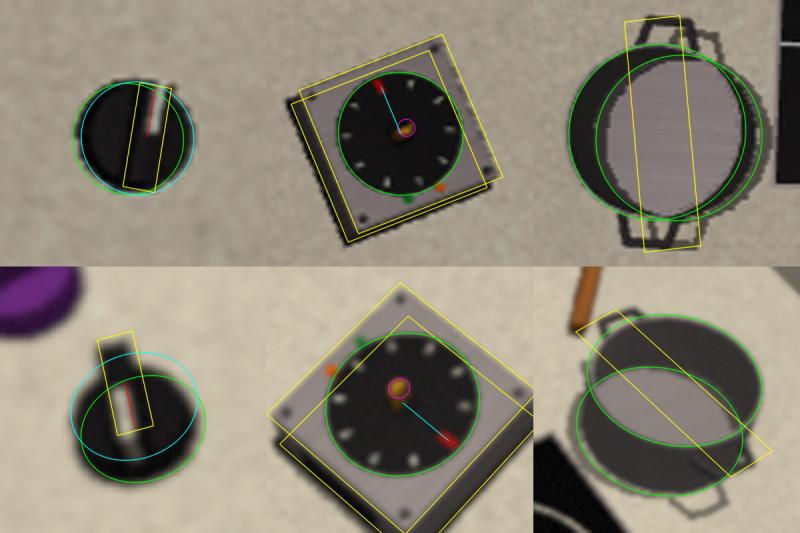

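The overlay agrees with both views: pan at (0.499,0.293), hob at (0.577,0.073), box at (0.6325,-0.230) at 0.36 rad, knob at (0.429,-0.275) at -0.2 rad. My plan is to put the open fingers (123 mm over their backs) inside the pan (144 mm) and drag it.

Request:
{"method": "arm_command", "body": {"deltas": [5, 3.3, 0, 0, 1, 10, 6.6, 0, 0, 1, 15, 9.9, 0, 0, 1, 20, 13.2, 0, 0, 1, 25, 16.5, 0, 0, 1, 30, 19.8, 0, 0, 1, 35.6, 23.4, 0, 0, 1, 35.6, 28.4, 0, 0, 1, 35.6, 33.4, 0, 0, 1, 35.6, 33.4, 0, 0, 1]}}

```text
clock: 1.35
ee_pos: [0.5004, -0.2949, 0.2384]
orientation: [-0.001, 0.993, 0.115, -0.0]
contact_force: [-0.2, -0.9, 0.1]
gripper_width: 1.001
```

Request:
{"method": "arm_command", "body": {"deltas": [0, 6, 0, 0, 1, 0, 12, 0, 0, 1, 0, 18, 0, 0, 1, 0, 24, 0, 0, 1, 0, 30, 0, 0, 1, 0, 36, 0, 0, 1, 0, 42, 0, 0, 1, 0, 48, 0, 0.06, 1, 0, 54, 0, 0.12, 1, 0, 59, 0, 0.12, 1]}}

```text
clock: 2.6
ee_pos: [0.5001, 0.2915, 0.2385]
orientation: [-0.0, 0.985, 0.171, 0.0]
contact_force: [1.1, -0.6, 0.0]
gripper_width: 1.001
```

```bash
cat >> h.py <<'E'
def st():
    s=monitor.state();q=s['orientation'];M=rot(q)
    print('t',round(s['clock'],2),'p',s['ee_pos'].round(4),'yaw_y',round(float(np.arctan2(M[1,1],M[0,1])),3),'zt',M[:,2].round(3),'F',s['contact_force'].round(1),'g',round(s['gripper_width'],3))
    return s
E
python3 -c "
from h import *
st()"
```

```text
t 2.6 p [0.5001 0.2915 0.2385] yaw_y -1.228 zt [ 0.  0. -1.] F [ 1.1 -0.6  0. ] g 1.001
```

Request:
{"method": "arm_command", "body": {"deltas": [0, 0, -4, 0, 1, 0, 0, -8, 0, 1, 0, 0, -12, 0, 1, 0, 0, -15, 0, 1, 0, 0, -17, 0, 1, 0, 0, -18, 0, 1, 0, 0, -19, 0, 1, 0, 0, -20, 0, 1, 0, 0, -21, 0, 1, 0, 0, -21, 0, 1]}}

```text
clock: 3.85
ee_pos: [0.4992, 0.2898, 0.0281]
orientation: [0.0, 0.985, 0.171, -0.001]
contact_force: [-0.3, -0.1, -0.2]
gripper_width: 1.0
```

```bash
python3 -c "
from h import *
st();snap('top','top1.png')
im=cv2.imread('pics/top1.png');cv2.imwrite('pics/z4.png',cv2.resize(im[160:310,140:345],(800,585)))"
```

```text
t 3.85 p [0.4992 0.2898 0.0281] yaw_y -1.228 zt [-0.001 -0.001 -1.   ] F [-0.3 -0.1 -0.2] g 1.0
```

View pics/z4.png

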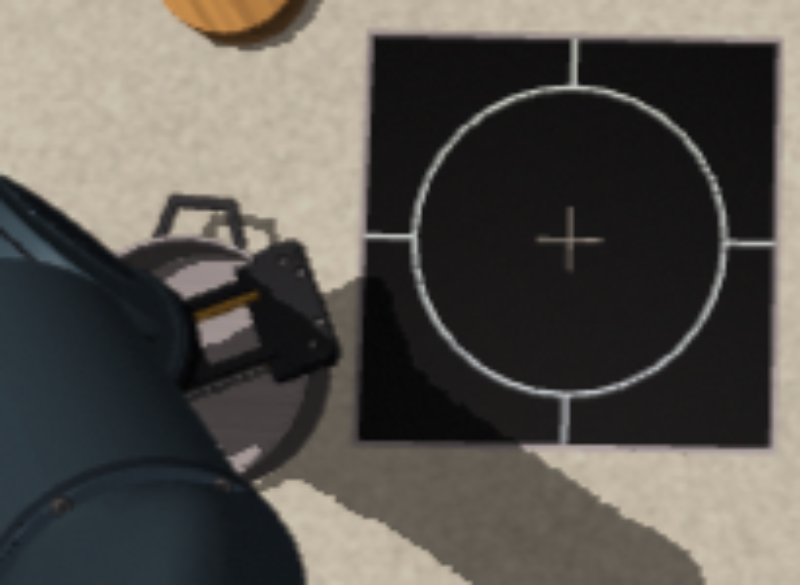

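Nothing is touching; the fingers are inside the pan. Now I'll drag it about 24 cm along (0.341,-0.94).

Request:
{"method": "arm_command", "body": {"deltas": [0.2, -0.56, 0, 0, 1, 0.4, -1.13, 0, 0, 1, 0.68, -1.88, 0, 0, 1, 1.0, -2.8, 0, 0, 1, 1.4, -3.95, 0, 0, 1, 1.9, -5.3, 0, 0, 1, 2.4, -6.7, 0, 0, 1, 2.9, -8.1, 0, 0, 1, 3.4, -9.5, 0, 0, 1, 3.9, -10.7, 0, 0, 1]}}

```text
clock: 5.15
ee_pos: [0.539, 0.1821, 0.0289]
orientation: [-0.0, 0.985, 0.17, 0.0]
contact_force: [-2.7, 4.8, 3.5]
gripper_width: 1.0
```

Request:
{"method": "arm_command", "body": {"deltas": [0.4, -1.2, 0, 0, 1, 0.9, -2.6, 0, 0, 1, 1.4, -4.0, 0, 0, 1, 1.9, -5.4, 0, 0, 1, 2.4, -6.8, 0, 0, 1, 2.9, -8.1, 0, 0, 1, 3.3, -9.2, 0, 0, 1, 3.6, -10.1, 0, 0, 1, 3.9, -10.8, 0, 0, 1, 4.1, -11.3, 0, 0, 1]}}

```text
clock: 6.4
ee_pos: [0.5795, 0.0695, 0.0288]
orientation: [-0.0, 0.985, 0.17, -0.0]
contact_force: [-1.4, 5.7, 5.1]
gripper_width: 0.999
```

Request:
{"method": "arm_command", "body": {"deltas": [0.1, -0.3, 0, 0, 1, 0.2, -0.5, 0, 0, 1, 0.2, -0.6, 0, 0, 1, 0.2, -0.6, 0, 0, 1, 0.2, -0.6, 0, 0, 1]}}

```text
clock: 7.02
ee_pos: [0.5815, 0.0636, 0.0288]
orientation: [0.0, 0.985, 0.171, -0.0]
contact_force: [-0.5, 3.9, 4.0]
gripper_width: 0.999
```

```bash
python3 -c "
from h import *
st();snap('top','top2.png');snap('scene','scene2.png')
im=cv2.imread('pics/top2.png');cv2.imwrite('pics/z5.png',cv2.resize(im[140:300,180:390],(787,600)))"
```

```text
t 7.03 p [0.5815 0.0636 0.0288] yaw_y -1.228 zt [-0. -0. -1.] F [-0.5  3.9  4. ] g 0.999
```

View pics/z5.png

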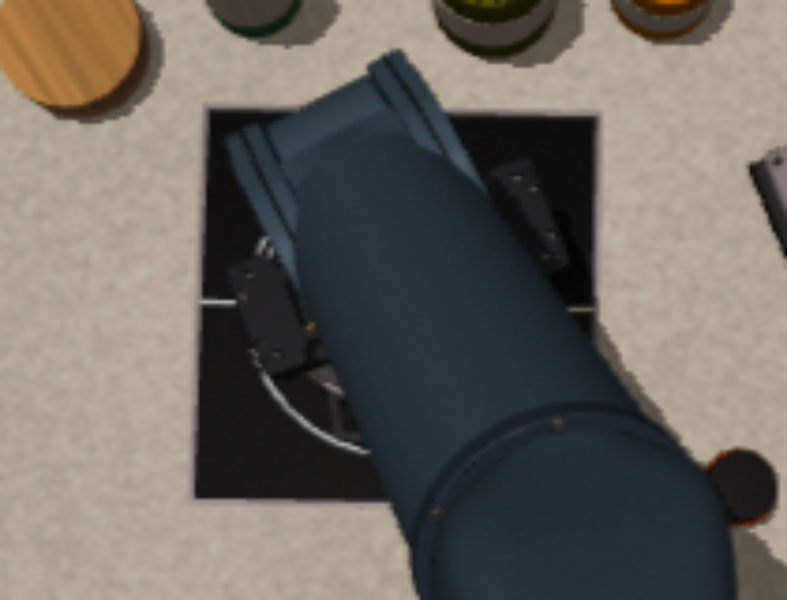

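View pics/scene2.png

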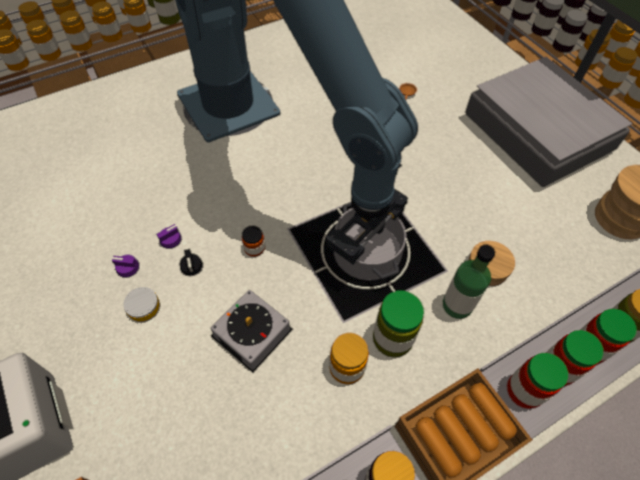

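The pan appears to stand inside the ring. I'll back the fingers off the wall and lift clear.

Request:
{"method": "arm_command", "body": {"deltas": [-0.2, 0.5, 0, 0, 1, -0.3, 0.8, 0, 0, 1, -0.3, 0.8, 1, 0, 1, -0.3, 0.8, 3, 0, 1, -0.3, 0.8, 7, 0, 1, -0.3, 0.8, 11, 0, 1, -0.3, 0.8, 15, 0, 1, -2, -4, 17, 0, 1, -5, -10, 17, 0, 1, -8, -16, 17, 0, 1]}}

```text
clock: 8.38
ee_pos: [0.5052, -0.0896, 0.2006]
orientation: [0.001, 0.985, 0.171, 0.001]
contact_force: [1.5, -0.9, 0.4]
gripper_width: 1.0
```

```bash
python3 -c "
from h import *
st();snap('top','top3.png');snap('scene','scene3.png')
im=cv2.imread('pics/top3.png')[140:300,180:390];v=cv2.resize(im,(787,600),interpolation=cv2.INTER_CUBIC);s=3.748;o=(180,140)
c=(.577,.073)
draw(v,'top',circ(c,.075,.07),(0,255,0),True,s,o);draw(v,'top',circ(c,.095,0),(0,0,255),True,s,o)
cv2.imwrite('pics/z6.png',v)"
```

```text
t 8.38 p [ 0.5052 -0.0896  0.2006] yaw_y -1.228 zt [ 0.002 -0.001 -1.   ] F [ 1.5 -0.9  0.4] g 1.0
```

View pics/z6.png

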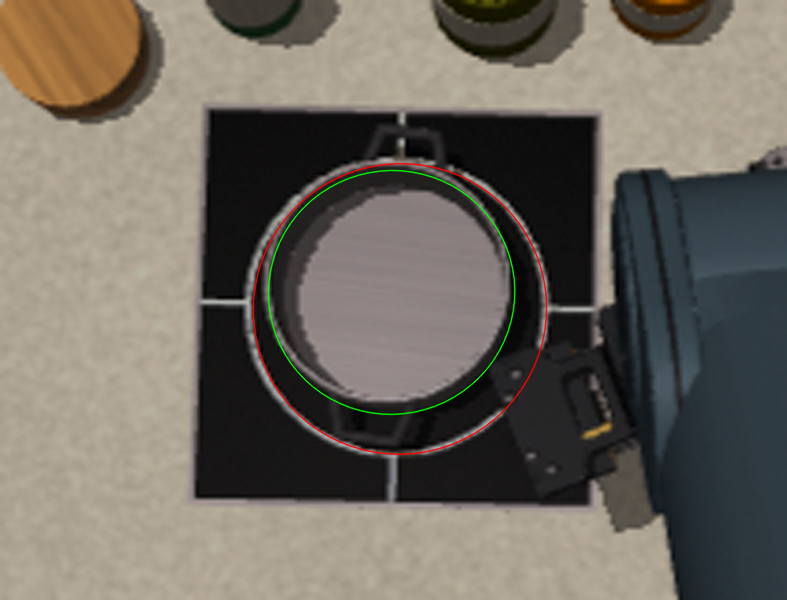

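The pan is centred in the ring to within a few mm. Before grasping I'll refine the knob and box by silhouette fitting in each camera.

```bash
cat > fit.py <<'E'
from h import *
from scipy.optimize import minimize
S=8
def hull(mask,n,pts,o):
    p=np.array([proj(n,q) for q in pts]);p=((p-np.array(o)+.5)*S-.5)
    cv2.fillConvexPoly(mask,cv2.convexHull(np.round(p).astype(np.int32)),255)
def knobmask(n,k,a,z0,o,w):
    m=np.zeros((w*S,w*S),np.uint8);d=np.array([np.cos(a),np.sin(a)]);e=np.array([-d[1],d[0]]);k=np.array(k)
    hull(m,n,circ(k,.025,z0)+circ(k,.025,z0+.018),o)
    hull(m,n,[(*(k+d*i*.023+e*j*.007),z) for z in(z0+.018,z0+.036) for i in(1,-1) for j in(1,-1)],o)
    return cv2.resize(m,(w,w),interpolation=cv2.INTER_AREA)/255.
def fitknob(n,im,k,a,z0,w=44):
    u=np.round(proj(n,(*k,z0+.018))).astype(int);o=u-w//2
    c=im[o[1]:o[1]+w,o[0]:o[0]+w].astype(float).copy()
    g=c.mean(2); bg=np.median(g)
    t=np.clip((bg-g)/(bg-25),0,1)
    sat=c.max(2)-c.min(2); t[sat>60]=0   # purple out
    yy,xx=np.mgrid[:w,:w]; t[(xx-w/2)**2+(yy-w/2)**2>19**2]=0
    def f(p):
        m=knobmask(n,p[:2]*.001+k,a+p[2]*.05,z0,o,w); return ((m-t)**2).sum()
    best=min((minimize(f,[i,j,l],method='Nelder-Mead',options=dict(initial_simplex=np.array([[i,j,l],[i+2,j,l],[i,j+2,l],[i,j,l+2]]))) for i in(0,) for j in(0,) for l in(-3,0,3)),key=lambda r:r.fun)
    return best.x[:2]*.001+k,a+best.x[2]*.05,best.fun
E
python3 - <<'E'
from fit import *
for n in("top","scene"):
    im=cv2.imread(f'pics/{n}0.png')
    print(n,fitknob(n,im,np.array([.4288,-.2748]),-.2,0))
# box fit: dial dark blob centroid vs. projected dial
for n in("top","scene"):
    im=cv2.imread(f'pics/{n}0.png');u=np.round(proj(n,(.6325,-.2303,.045))).astype(int);o=u-30
    c=im[o[1]:o[1]+60,o[0]:o[0]+60].astype(int)
    r=(c[:,:,2]>c[:,:,1]+60)&(c[:,:,1]<60)
    wts=np.where(r,c[:,:,2]-c[:,:,1],0);yy,xx=np.mgrid[:60,:60]
    ru,rv=(xx*wts).sum()/wts.sum()+o[0],(yy*wts).sum()/wts.sum()+o[1]
    m=(c.max(2)<75).astype(np.uint8);m[r]=1
    cnts,_=cv2.findContours(m,cv2.RETR_EXTERNAL,cv2.CHAIN_APPROX_NONE)
    cn=min(cnts,key=lambda q:np.hypot(*(q[:,0].mean(0)-30)) if len(q)>30 else 99)
    el=cv2.fitEllipse(cn);cu,cv=el[0][0]+o[0],el[0][1]+o[1]
    A=unproj(n,cu,cv,.045);B=unproj(n,ru,rv,.045);print(n,el[1],A,B,np.hypot(*(B-A)[:2]),np.arctan2(*(B-A)[1::-1]))
    # white/tick; brass
    g=(c[:,:,2]-c[:,:,0]>40)&(c[:,:,1]>60)&(np.hypot(xx-30,yy-30)<12)
    print('brass px',xx[g].mean()+o[0],yy[g].mean()+o[1],g.sum(),'tip proj',proj(n,(.6325,-.2303,.065)))
E
```

```text
Traceback (most recent call last):
  File "fit.py", line 21, in fitknob
    best=min((minimize(f,[i,j,l],method='Nelder-Mead',options=dict(initial_simplex=np.array([[i,j,l],[i+2,j,l],[i,j+2,l],[i,j,l+2]]))) for i in(0,) for j in(0,) for l in(-3,0,3)),key=lambda r:r.fun)
  File "fit.py", line 21, in <genexpr>
    best=min((minimize(f,[i,j,l],method='Nelder-Mead',options=dict(initial_simplex=np.array([[i,j,l],[i+2,j,l],[i,j+2,l],[i,j,l+2]]))) for i in(0,) for j in(0,) for l in(-3,0,3)),key=lambda r:r.fun)
              ~~~~~~~~^^^^^^^^^^^^^^^^^^^^^^^^^^^^^^^^^^^^^^^^^^^^^^^^^^^^^^^^^^^^^^^^^^^^^^^^^^^^^^^^^^^^^^^^^^^^^^^^^^^^^^^^^^^^^^^^
  File "fit.py", line 20, in f
    m=knobmask(n,p[:2]*.001+k,a+p[2]*.05,z0,o,w); return ((m-t)**2).sum()
  File "fit.py", line 9, in knobmask
    hull(m,n,circ(k,.025,z0)+circ(k,.025,z0+.018),o)
    ~~~~^^^^^^^^^^^^^^^^^^^^^^^^^^^^^^^^^^^^^^^^^^^^
  File "fit.py", line 5, in hull
    p=np.array([proj(n,q) for q in pts]);p=((p-np.array(o)+.5)*S-.5)
                ~~~~^^^^^
  File "h.py", line 15, in proj
    c=cal(n);K=np.array(c["camera_matrix"]);k=c["k1"]
  File "h.py", line 5, in cal
    c=get_calibration(n); return c
ValueError: time passes only in moves, steps and waits
```

Request:
{"method": "arm_command", "body": {"deltas": [-1.3, -4, 0, -0.14, 0.2, -2.6, -8, 0, -0.3, 0.2, -3.9, -12, -1, -0.44, 0.2, -5.2, -15.5, -3, -0.54, 0.2, -7.1, -18.5, -6, -0.54, 0.2, -7.6, -18.5, -9, -0.54, 0.2, -7.6, -18.5, -12, -0.54, 0.2, -7.6, -18.5, -12, -0.54, 0.2]}}

```text
clock: 9.48
ee_pos: [0.429, -0.2719, 0.0782]
orientation: [-0.001, 0.995, -0.098, -0.001]
contact_force: [-0.6, 0.4, 0.5]
gripper_width: 0.599
```

```bash
python3 -c "
from h import *
st();snap('top','top4.png');snap('scene','scene4.png')
im=cv2.imread('pics/scene4.png');cv2.imwrite('pics/z7.png',cv2.resize(im[160:310,90:290],(800,600),interpolation=cv2.INTER_CUBIC))"
```

```text
t 9.47 p [ 0.429  -0.2719  0.0782] yaw_y -1.768 zt [-0.002  0.002 -1.   ] F [-0.6  0.4  0.5] g 0.599
```

View pics/z7.png

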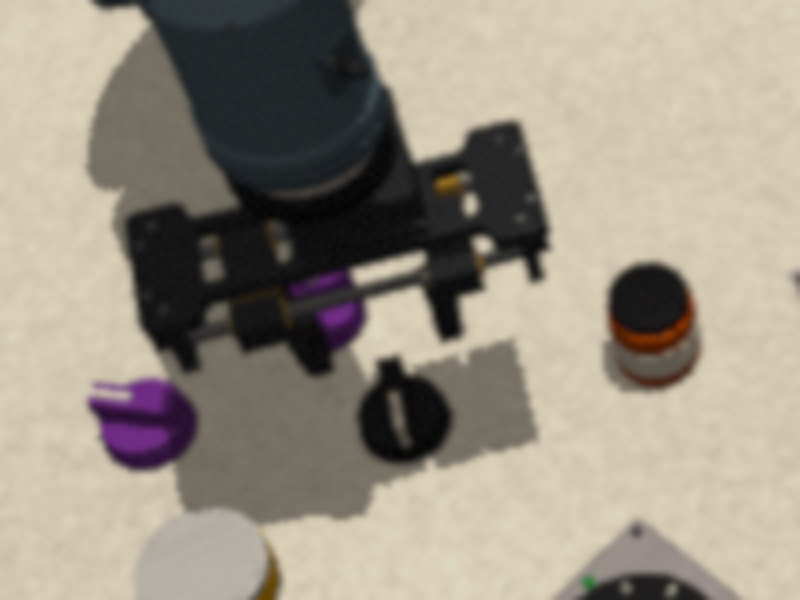

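The gripper is above the knob, clear of its neighbours. The fit failed because it queried the calibration too often; I'll cache that and rerun it.

```bash
sed -i 's/^def cal(n):/_C={}\ndef cal(n):\n    if n not in _C: _C[n]=get_calibration(n)\n    return _C[n]/' h.py
cat > run1.py <<'E'
from fit import *
for n in("top","scene"):
    im=cv2.imread(f'pics/{n}0.png')
    print(n,fitknob(n,im,np.array([.4288,-.2748]),-.2,0))
for n in("top","scene"):
    im=cv2.imread(f'pics/{n}0.png');u=np.round(proj(n,(.6325,-.2303,.045))).astype(int);o=u-30
    c=im[o[1]:o[1]+60,o[0]:o[0]+60].astype(int)
    r=(c[:,:,2]>c[:,:,1]+60)&(c[:,:,1]<60)
    wts=np.where(r,c[:,:,2]-c[:,:,1],0);yy,xx=np.mgrid[:60,:60]
    ru,rv=(xx*wts).sum()/wts.sum()+o[0],(yy*wts).sum()/wts.sum()+o[1]
    m=(c.max(2)<75).astype(np.uint8);m[r]=1
    cnts,_=cv2.findContours(m,cv2.RETR_EXTERNAL,cv2.CHAIN_APPROX_NONE)
    cn=min(cnts,key=lambda q:np.hypot(*(q[:,0].mean(0)-30)) if len(q)>30 else 99)
    el=cv2.fitEllipse(cn);cu,cv=el[0][0]+o[0],el[0][1]+o[1]
    A=unproj(n,cu,cv,.045);B=unproj(n,ru,rv,.045);print(n,el[1],A,B,np.hypot(*(B-A)[:2]),np.arctan2(*(B-A)[1::-1]))
    g=(c[:,:,2]-c[:,:,0]>40)&(c[:,:,1]>60)&(np.hypot(xx-30,yy-30)<12)
    print('brass px',xx[g].mean()+o[0],yy[g].mean()+o[1],g.sum(),'tip proj',proj(n,(.6325,-.2303,.065)))
E
python3 run1.py
```

```text
top (array([ 0.430124  , -0.27548844]), np.float64(-0.22491040340401772), np.float64(22.68486667288557))
scene (array([ 0.43080509, -0.27795326]), np.float64(-0.21935706949218328), np.float64(47.892376685049015))
top (36.164512634277344, 37.039306640625) [ 0.63252852 -0.22940885  0.045     ] [ 0.66632074 -0.21641243  0.045     ] 0.03620526014164282 0.3671585561600372
brass px 414.8333333333333 192.66666666666666 6 tip proj (np.float64(415.4102203047132), np.float64(191.86809420627208))
scene (40.02088928222656, 44.61079406738281) [ 0.63337322 -0.23113543  0.045     ] [ 0.66580275 -0.21787472  0.045     ] 0.03503599623994665 0.38816257467603715
brass px 247.85714285714286 318.85714285714283 21 tip proj (np.float64(248.21996004064033), np.float64(319.12889716320745))
```

Request:
{"method": "arm_command", "body": {"deltas": [0, 0, 0, -0.02, 0.2, 0, 0, 0, -0.02, 0.2]}}

```text
clock: 9.82
ee_pos: [0.4304, -0.273, 0.0798]
orientation: [0.0, 0.994, -0.109, 0.001]
contact_force: [0.5, 0.5, 0.3]
gripper_width: 0.599
```

```bash
python3 -c "
from h import *
st()"
```

```text
t 9.82 p [ 0.4304 -0.273   0.0798] yaw_y -1.788 zt [ 0.002 -0.001 -1.   ] F [0.5 0.5 0.3] g 0.599
```

Request:
{"method": "arm_command", "body": {"deltas": [0, -0.37, -1, 0, 0.2, 0, -0.37, -2.5, 0, 0.2, 0, -0.37, -4, 0, 0.2, 0, -0.37, -5, 0, 0.2, 0, -0.37, -5.5, 0, 0.2, 0, -0.37, -5.85, 0, 0.2, 0, -0.37, -5.85, 0, 0.2]}}

```text
clock: 10.7
ee_pos: [0.4298, -0.2764, 0.0202]
orientation: [0.0, 0.994, -0.108, 0.0]
contact_force: [0.4, -0.6, -0.7]
gripper_width: 0.602
```

```bash
python3 -c "
from h import *
st();snap('scene','scene5.png')
im=cv2.imread('pics/scene5.png');cv2.imwrite('pics/z8.png',cv2.resize(im[200:320,110:270],(800,600),interpolation=cv2.INTER_CUBIC))"
```

```text
t 10.7 p [ 0.4298 -0.2764  0.0202] yaw_y -1.788 zt [ 0. -0. -1.] F [ 0.4 -0.6 -0.7] g 0.602
```

View pics/z8.png

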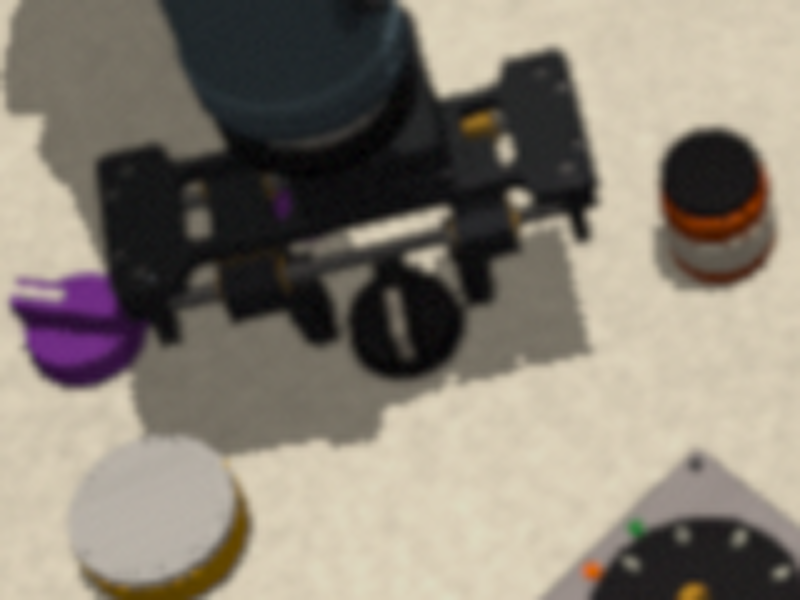

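The fingers straddle the bar: tips near (320,335) and (480,295), knob centre near (405,318). Closing.

Request:
{"method": "arm_command", "body": {"deltas": [0, 0, 0, 0, -0.4, 0, 0, 0, 0, -0.7, 0, 0, 0, 0, -1, 0, 0, 0, 0, -1, 0, 0, 0, 0, -1, 0, 0, 0, 0, -1]}}

```text
clock: 11.5
ee_pos: [0.4297, -0.2765, 0.0202]
orientation: [0.0, 0.994, -0.108, -0.0]
contact_force: [-0.6, -0.4, 1.2]
gripper_width: 0.154
```

Request:
{"method": "arm_command", "body": {"deltas": [0, 0, 0.5, 0, -1, 0, 0, 1.5, 0, -1, 0, 0, 3, 0, -1, 0, 0, 5, 0, -1, 0, 0, 7, 0, -1, 0, 0, 8.5, 0, -1, 0, 0, 8.5, 0, -1]}}

```text
clock: 12.38
ee_pos: [0.4305, -0.2769, 0.1066]
orientation: [0.001, 0.994, -0.108, 0.001]
contact_force: [0.6, 1.0, 0.0]
gripper_width: 0.157
```

```bash
python3 -c "
from h import *
st();snap('scene','scene6.png');snap('top','top6.png')
im=cv2.imread('pics/scene6.png');cv2.imwrite('pics/z9.png',cv2.resize(im[170:290,110:270],(800,600),interpolation=cv2.INTER_CUBIC))"
```

```text
t 12.38 p [ 0.4305 -0.2769  0.1066] yaw_y -1.788 zt [ 0.002 -0.001 -1.   ] F [0.6 1.  0. ] g 0.157
```

View pics/z9.png

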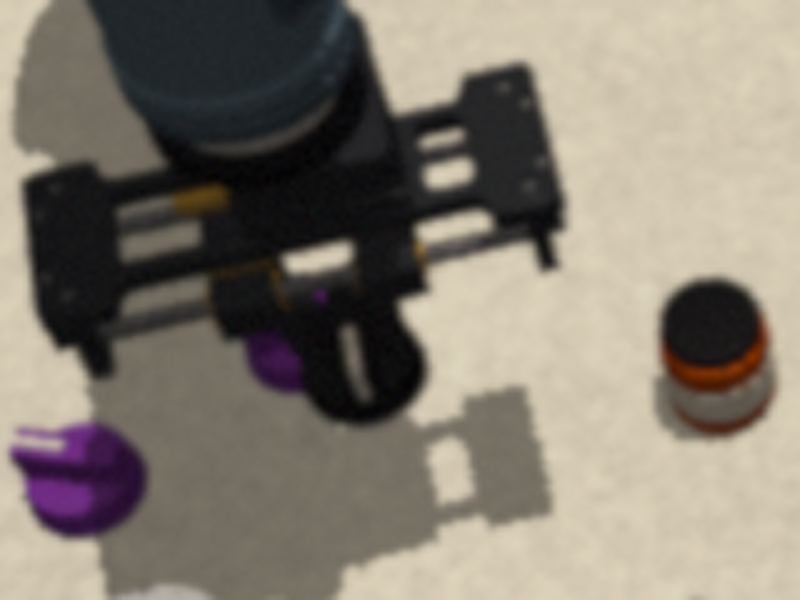

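The knob is held (opening 13.8 mm, matching the 14 mm bar), so I'll carry it over the shaft and turn it to match.

Request:
{"method": "arm_command", "body": {"deltas": [3, 0.6, 0, 0.1, -1, 6, 1.3, 0, 0.2, -1, 9, 2, 0, 0.3, -1, 12, 2.7, 0, 0.4, -1, 15, 3.5, 0, 0.5, -1, 18, 4.2, 0, 0.59, -1, 19.6, 4.5, 0, 0.59, -1, 20.2, 4.65, 0, 0.59, -1, 20.2, 4.65, 0, 0.59, -1, 20.2, 4.65, 0, 0.59, -1]}}

```text
clock: 13.72
ee_pos: [0.6307, -0.2304, 0.1048]
orientation: [-0.0, 0.983, 0.185, -0.001]
contact_force: [0.2, 0.8, -0.8]
gripper_width: 0.152
```

```bash
python3 -c "
from ov import *
s=st();snap('scene','scene7.png');snap('top','top7.png')
p=s['ee_pos']
overlay([('top','pics/top7.png'),('scene','pics/scene7.png')],'pics/o2.png',p[:2],.373,(.633,-.2302),.373,(.577,.073),-.1,kz=p[2]-.02)
im=cv2.imread('pics/scene7.png');cv2.imwrite('pics/z10.png',cv2.resize(im[240:390,150:350],(800,600),interpolation=cv2.INTER_CUBIC))"
```

```text
t 13.72 p [ 0.6307 -0.2304  0.1048] yaw_y -1.199 zt [-0.001 -0.    -1.   ] F [ 0.2  0.8 -0.8] g 0.152
```

View pics/o2.png

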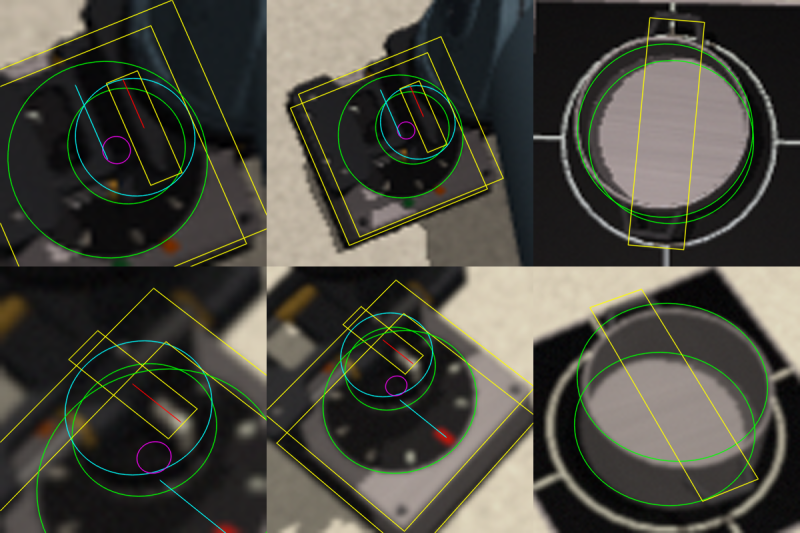

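View pics/z10.png

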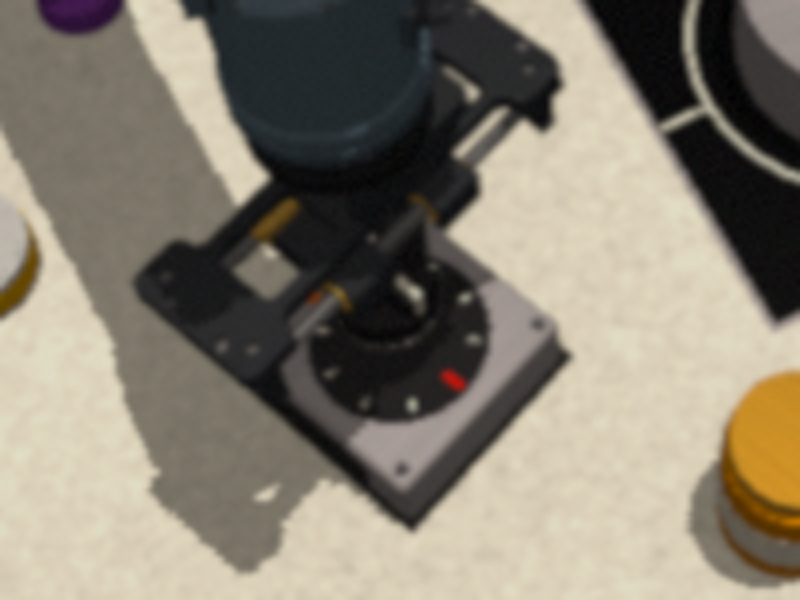

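```bash
cat > ptr.py <<'E'
from h import *
def wp(f,c,r,n,z):
    im=cv2.imread(f).astype(int);x,y=map(int,c);o=(x-r,y-r)
    g=im[y-r:y+r+1,x-r:x+r+1]; m=g.min(2).astype(float)
    s=cv2.resize(m.astype(np.float32),None,fx=1,fy=1)
    w=np.clip(m-85,0,None); yy,xx=np.mgrid[:2*r+1,:2*r+1]
    return m,w,o
E
python3 - <<'E'
from ptr import *
np.set_printoptions(linewidth=200)
print(wp('pics/scene0.png',(190,263),8,'scene',0)[0].astype(int))
print(wp('pics/scene7.png',(252,314),9,'scene',0)[0].astype(int))
print(wp('pics/top0.png',(438,275),8,'top',0)[0].astype(int))
print(proj('scene',(*(np.array([.6307,-.2304])+.022*np.array([np.cos(.372),np.sin(.372)])),.1208)))
E
```

```text
[[163 138  92  46  23  21  23  24  19  17  21  27  34  45  63  95 133]
 [141 103  61  31  22  27  31  28  24  16  19  20  21  23  31  52  90]
 [101  61  32  26  34  58  73  61  35  18  16  23  21  22  25  30  54]
 [ 58  32  22  23  55 102 126 104  53  21  17  18  22  22  22  24  33]
 [ 32  21  16  23  59 115 149 128  73  27  13  18  20  20  23  22  24]
 [ 23  21  19  20  51 104 144 136  83  34  17  18  20  23  22  20  20]
 [ 23  22  19  20  42  89 133 138  93  41  19  18  21  22  23  22  23]
 [ 21  21  20  20  36  81 127 140 101  49  19  17  20  23  24  23  24]
 [ 22  21  20  22  30  71 123 145 115  59  22  13  21  22  21  23  21]
 [ 22  24  21  21  26  63 121 154 131  69  24  18  19  20  22  23  22]
 [ 23  22  22  19  22  58 115 154 135  74  24  14  19  21  22  21  23]
 [ 24  21  22  21  20  45  93 132 124  69  24  13  18  22  24  21  19]
 [ 23  22  23  19  18  31  63  91  88  55  21  12  18  22  22  22  18]
 [ 23  24  23  20  19  17  35  53  62  50  25  12  14  19  22  19  14]
 [ 19  20  22  23  21  11  19  37  52  52  38  16   9  14  15  12  12]
 [ 17  16  17  22  19  16  11  29  
[... 2182 characters left out ...]
2  21  18   1  14  36  97 145  73  16  14  23  44  95 138 138 137]
 [ 22  20  13   5  13  39 102 139  47  18  15  19  40  94 135 134 135]
 [ 22  19   9   8  18  66 134 137  43  19  15  20  24  75 135 136 136]
 [ 22  18   5   9  21  66 135 135  23  21  19  18  18  40  96 142 142]
 [ 22  18   5  10  25  67 123 105  16  16  19  19  19  38  92 140 141]
 [ 21  18   4  12  25  28  38  33  17  13  20  20  19  39  94 138 139]
 [ 21  13   4  12  23  22  20  19  19  16  20  19  19  37  94 140 139]
 [ 21  14   6  17  23  21  20  20  18  16  20  19  20  51 110 137 138]
 [ 19   8   7  20  24  21  19  18  18  19  20  20  19  71 133 137 137]]
(np.float64(253.38675378747453), np.float64(312.68753188157945))
```

```bash
python3 - <<'E'
from h import *
def P(n,a,b,z):
    A=unproj(n,*a,z);B=unproj(n,*b,z);d=B-A;L=np.hypot(*d[:2]);d/=L
    print(n,'in',A[:2].round(4),'end',B[:2].round(4),'len',L.round(4),'ang',np.arctan2(d[1],d[0]).round(3),'axis est',(B-.022*d)[:2].round(4))
P('scene',(188.1,257.3),(189.7,267.0),.036)
P('top',(436.2,279.5),(438.2,270.0),.036)
P('scene',(249.0,308.6),(253.6,314.9),.1208)
E
```

```text
scene in [ 0.4303 -0.2773] end [ 0.4539 -0.2831] len 0.0243 ang -0.24 axis est [ 0.4325 -0.2779]
top in [ 0.4306 -0.2774] end [ 0.4526 -0.283 ] len 0.0227 ang -0.247 axis est [ 0.4313 -0.2776]
scene in [ 0.6402 -0.2258] end [ 0.6552 -0.2239] len 0.0152 ang 0.122 axis est [ 0.6334 -0.2266]
```

Request:
{"method": "arm_command", "body": {"deltas": [0.1, 0, -0.8, 0, -1, 0.1, 0, -1.5, 0, -1, 0.1, 0, -1.7, 0, -1, 0.1, 0, -1.7, 0, -1]}}

```text
clock: 14.32
ee_pos: [0.6326, -0.2298, 0.0879]
orientation: [-0.0, 0.983, 0.185, -0.0]
contact_force: [0.2, 0.0, -0.9]
gripper_width: 0.157
```

```bash
python3 -c "
from h import *
s=st();snap('scene','scene8.png')
im=cv2.imread('pics/scene8.png');cv2.imwrite('pics/z11.png',cv2.resize(im[280:370,200:320],(800,600),interpolation=cv2.INTER_CUBIC))"
```

```text
t 14.32 p [ 0.6326 -0.2298  0.0879] yaw_y -1.198 zt [-0.  0. -1.] F [ 0.2  0.  -0.9] g 0.157
```

View pics/z11.png

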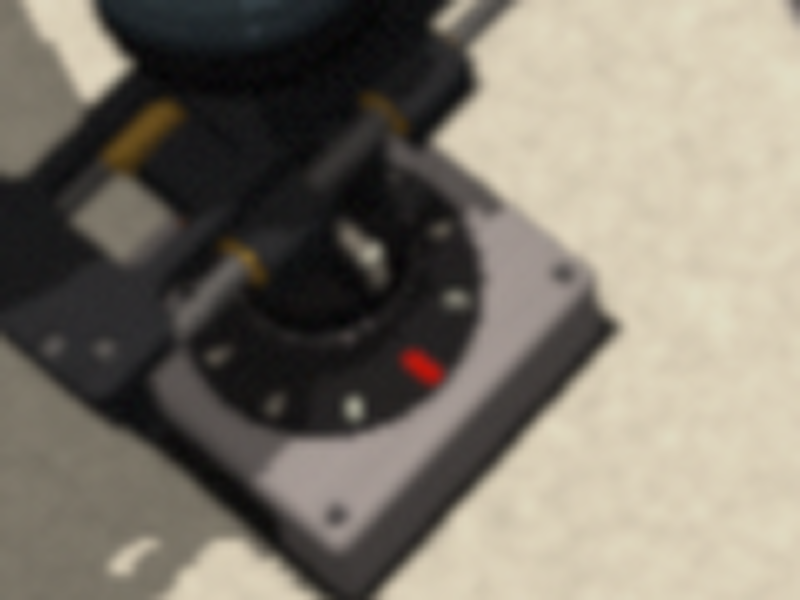

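The pointer looks at the red mark. Now I'll lower slowly, watching the force.

Request:
{"method": "arm_command", "body": {"deltas": [0, 0, -0.2, 0, -1, 0, 0, -0.4, 0, -1, 0, 0, -0.5, 0, -1, 0, 0, -0.5, 0, -1]}}

```text
clock: 14.88
ee_pos: [0.6326, -0.2299, 0.0831]
orientation: [-0.0, 0.983, 0.185, -0.0]
contact_force: [-0.9, -0.4, -0.4]
gripper_width: 0.159
```

Request:
{"method": "arm_command", "body": {"deltas": [0, 0, -0.1, 0, -1, 0, 0, -0.2, 0, -1, 0, 0, -0.2, 0, -1]}}

```text
clock: 15.25
ee_pos: [0.6326, -0.23, 0.0811]
orientation: [-0.0, 0.983, 0.185, -0.0]
contact_force: [-0.4, -0.4, -1.3]
gripper_width: 0.154
```

Request:
{"method": "arm_command", "body": {"deltas": [0, 0, -0.2, 0, -1, 0, 0, -0.4, 0, -1, 0, 0, -0.5, 0, -1, 0, 0, -0.5, 0, -1]}}

```text
clock: 15.75
ee_pos: [0.6326, -0.2299, 0.076]
orientation: [-0.0, 0.983, 0.185, -0.0]
contact_force: [-0.7, -0.1, -1.2]
gripper_width: 0.153
```

Request:
{"method": "arm_command", "body": {"deltas": [0, 0, -0.2, 0, -1, 0, 0, -0.3, 0, -1, 0, 0, -0.4, 0, -1, 0, 0, -0.4, 0, -1]}}

```text
clock: 16.25
ee_pos: [0.6326, -0.23, 0.0721]
orientation: [-0.0, 0.983, 0.185, -0.0]
contact_force: [-0.7, -0.0, -0.5]
gripper_width: 0.158
```

It is sliding on freely. Next I'll press through the spring in small steps.

Request:
{"method": "arm_command", "body": {"deltas": [0, 0, -0.1, 0, -1, 0, 0, -0.2, 0, -1, 0, 0, -0.3, 0, -1, 0, 0, -0.3, 0, -1]}}

```text
clock: 16.75
ee_pos: [0.6327, -0.23, 0.0694]
orientation: [0.0, 0.983, 0.185, -0.0]
contact_force: [-2.8, 0.9, 4.5]
gripper_width: 0.155
```

Request:
{"method": "arm_command", "body": {"deltas": [0, 0, -0.1, 0, -1, 0, 0, -0.15, 0, -1, 0, 0, -0.15, 0, -1]}}

```text
clock: 17.12
ee_pos: [0.6327, -0.23, 0.0679]
orientation: [0.0, 0.983, 0.185, -0.0]
contact_force: [-2.8, -0.2, 4.6]
gripper_width: 0.157
```

Request:
{"method": "arm_command", "body": {"deltas": [0, 0, -0.05, 0, -1, 0, 0, -0.1, 0, -1, 0, 0, -0.1, 0, -1]}}

```text
clock: 17.5
ee_pos: [0.6327, -0.23, 0.0671]
orientation: [0.0, 0.983, 0.185, -0.0]
contact_force: [-4.7, 0.3, 8.1]
gripper_width: 0.159
```

Request:
{"method": "arm_command", "body": {"deltas": [0, 0, -0.05, 0, -1, 0, 0, -0.1, 0, -1, 0, 0, -0.1, 0, -1]}}

```text
clock: 17.88
ee_pos: [0.6328, -0.23, 0.067]
orientation: [0.0, 0.983, 0.185, -0.0]
contact_force: [-5.8, 0.4, 13.2]
gripper_width: 0.155
```

The stop is reached: z holds at 0.067 while the force climbs to 13 N. I'll check this with the cameras.

```bash
python3 -c "
from ov import *
s=st();snap('scene','scene9.png');snap('top','top9.png')
p=s['ee_pos']
overlay([('top','pics/top9.png'),('scene','pics/scene9.png')],'pics/o3.png',(.633,-.2302),.373,(.633,-.2302),.373,(.577,.073),-.1,kz=.047)
a=cv2.resize(cv2.imread('pics/scene9.png')[170:370,200:420],(660,600),interpolation=cv2.INTER_CUBIC);cv2.imwrite('pics/z12.png',a)"
```

```text
t 17.88 p [ 0.6328 -0.23    0.067 ] yaw_y -1.198 zt [ 0. -0. -1.] F [-5.8  0.4 13.2] g 0.155
```

View pics/o3.png

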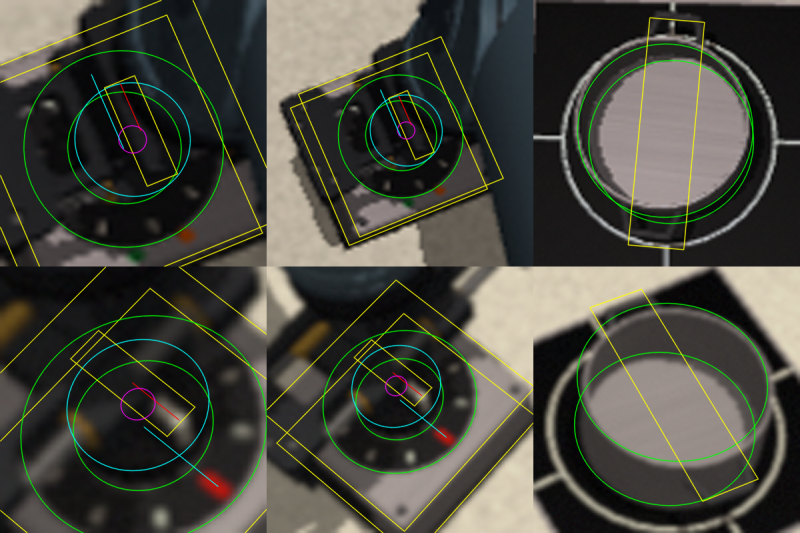

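View pics/z12.png

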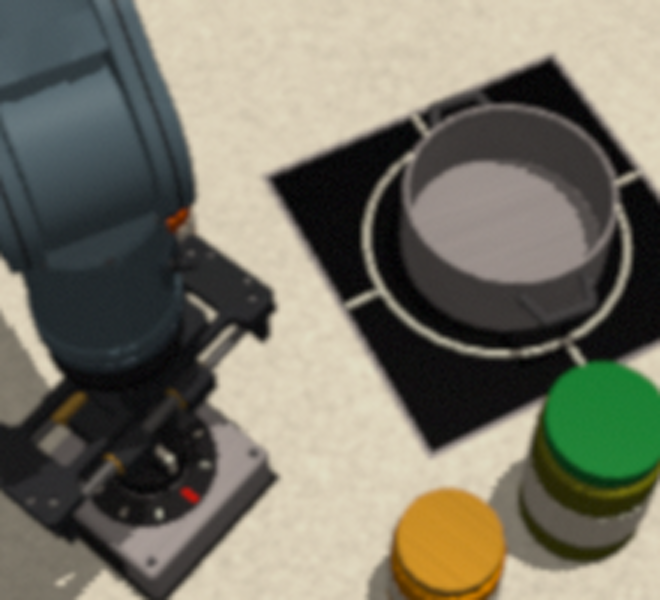

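View pics/top9.png

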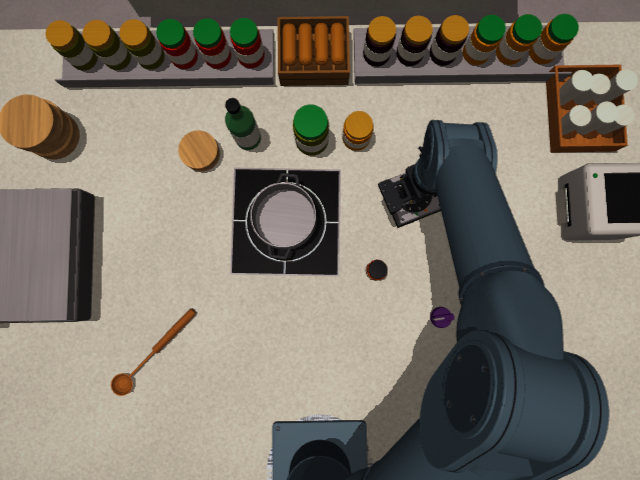

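Request:
{"method": "arm_command", "body": {"deltas": [0, 0, -0.02, 0, -1, 0, 0, -0.02, 0, -1, 0, 0, -0.02, 0, -1, 0, 0, -0.02, 0, -1]}}

```text
clock: 18.48
ee_pos: [0.6328, -0.23, 0.0669]
orientation: [0.0, 0.983, 0.185, -0.0]
contact_force: [-7.9, 0.2, 14.5]
gripper_width: 0.157
```

```bash
python3 -c "
from h import *
s=st();print(ticket.hand_in());st()"
```

```text
t 18.48 p [ 0.6328 -0.23    0.0669] yaw_y -1.198 zt [ 0. -0. -1.] F [-7.9  0.2 14.5] g 0.157
the job is handed in; nothing more can be done
None
the job is handed in; nothing more can be done
```

I finished the job and handed it in at about 18.5 s of the 64 s allowed. I got no verdict, so the results below come from my own checks.

**Pan:** I put the open fingers inside it and dragged it along the counter without gripping or lifting it. The last pictures show it standing flat inside the white ring, its centre within a few mm of the ring's centre.

**Knob:** I gripped it by its bar, turned it about 0.59 rad so the pointer looks at the red mark, and lowered it onto the shaft.
- It slid on with no noticeable force for about 14 mm, then travelled about 4 mm more against the spring.
- At the bottom the tool stopped at z = 0.067 m while the push rose to about 14 N. That is well above the 7 N spring force at the stop, so the shaft looks fully down.
- The fingers still hold the bar, with an opening of about 14 mm.

**Other goods:** Those visible in the last pictures are where they were. The arm hid the fish tin in the last top picture, so I did not confirm it at the end; it was never approached closely.

**What disagreed:** The two cameras differed by 1–2 mm on the positions of the knob and shaft. A sideways push of about 8 N remains on the knob, which suggests it sits slightly off centre, within the play of the hole. An early fitting script failed because it asked for the calibration too often; I fixed and reran it, and the robot was not affected.

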